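# Fit a fresh bayonet filter to a tilted bench fume extractor

### The job

Fit the fresh green-capped filter in the fume extractor's inlet: find the slots with its lugs, push it in against the spring without forcing it, turn it clockwise as far as it goes and let it spring back so that it is locked. Leave the old filter and everything else on the bench where they are.

Things in the scene. Friction and masses are not known exactly. Their poses are not given: they have to be found in the camera images.
- new_filter: Fresh filter, white pleated body, green cap and grip bar, 160 to 260 g, upright, any yaw. Origin: centre of its underside; z: its axis, up through the bar; x: along the bar and through both lugs. Body 66 mm diameter, nose tapered to 58 mm over the first 8 mm; two opposite lugs on x, 10 mm wide, 14 to 19 mm above the underside, reaching 40 mm from the axis. Same after half a turn
- filter_grip (a point): Centre of the fresh filter's green grip bar, on its axis, 52.5 mm above its underside. The bar is 60 mm long (x), 16 mm thick (y) and stands 30 mm high (37.5 to 67.5 mm above the underside) on a cap 86 mm in diameter (31.5 to 37.5 mm); two yellow squares at the cap's edge stand above the lugs. A grip of 40 to 80 N holds it well; gripped harder it may twist
- port (a point): Centre of the inlet, in the outer face of its aluminium ring. z: outward along its axis (the filter goes in along -z), leaning 24 to 38 degrees towards the front; y: level; x: up the slope. Bore 70 mm, ring 105 mm diameter. Two opposite slots in the ring for the lugs, 16 mm wide, marked in yellow, lie anywhere within 26 degrees either way of this y axis: not told here, feel or look for them
- head: The extractor's cream head, 156 x 178 mm, 104 mm thick, tilting on a stiff pivot that holds by itself. Origin: on the pivot, 60 mm behind port. Lugs that miss the slots rest on the ring's face, filter underside 14 mm below port; so turn the filter, lightly pressed, until the lugs drop in. The ring is screwed in tight and does not turn with the filter
- seal: Sprung plate in the bore, moves along its axis. Origin: its top centre, 16 mm below port when free; 800 N/m from there. The filter meets it when its lugs have dropped 2 mm into the slots; there it can be let go and regripped. To turn, press it until the underside is 28.5 to 31.5 mm below port (10 to 12.4 N; at 31.5 mm the cap meets the ring). Keep filter-extractor force under 100 N
- home (a point): Point on the inlet's axis 25 mm below port: where the underside's centre is once locked. Pressed in, the filter turns clockwise, as seen facing the inlet, 80 degrees from the slots to a stop (red dots on the ring). Eased off there, the spring lifts it 3 mm into pockets to this level; not turned far enough it stays 28 mm below port; not under the flange it is pushed out to about 16 mm
- extractor: The bench fume extractor, fixed to the bench: dark base 190 x 235 x 28 mm with two side arms, 220 mm apart, that carry the cream head (156 x 178 x 104 mm) on a pivot along y, 130 mm above the bench; the head reaches up to about 230 mm. Origin: centre of the base's underside; front along -x
- used_filter: The old filter, the same shape but dark grey cap and bar and brown body, standing upright on the mat; a bystander. Origin: centre of its underside
- multimeter: Orange multimeter lying flat, 175 x 85 x 45 mm; a bystander. Origin: centre of its underside
- dispenser: Clear solvent bottle with blue cap, 60 mm diameter, 125 mm high; a bystander. Origin: centre of its underside
- driver: Blue screwdriver lying flat, 170 mm long; a bystander. Origin: under its middle
- pliers: Blue pliers lying flat, 150 mm long; a bystander. Origin: near the joint
- fan: Black laptop fan, 70 x 70 x 14 mm; a bystander. Origin: centre of its underside
- memory: Green memory module, 68 x 30 x 6 mm; a bystander. Origin: centre of its underside

How it is judged:
At the end, for the whole second after the job is handed in: The fresh filter sits locked in the inlet: its underside 22.5 to 26.8 mm below the ring's outer face (lugs sprung up into the pockets; 28 mm means not turned home), its axis within 5 mm and 5 degrees of the inlet's axis, at rest, and let go of; every bystander within 30 mm of where it stood (z of new_filter in the frame of port between -0.0268 and -0.0225 m and x of new_filter in the frame of port between -0.005 and 0.005 m and y of new_filter in the frame of port between -0.005 and 0.005 m and angle between the z axis of new_filter and the z axis of port, either way round below 0.09 rad and linear speed of new_filter below 0.02 m/s and distance of each of used_filter, multimeter, dispenser, driver, pliers, fan, memory from where it was at the start of the episode below 0.03 m); the robot touches nothing.
It fails at once if the filter is forced: more than 100 N between it and the extractor (contact force between new_filter and extractor above 100 N).
It fails at once if a bystander is shifted by more than 30 mm (the old filter, multimeter, bottle, screwdriver, pliers, fan, memory module) (distance of any of used_filter, multimeter, dispenser, driver, pliers, fan, memory from where it was at the start of the episode above 0.03 m).
It also fails if it takes over 61 s, if anything falls off the work surface, if the arm or the gripper's body presses on something with over 40 N, if the wrist force passes 120 N, or if a joint passes its speed limit or range.

### The arm

A 6-joint arm with a two-finger parallel gripper is mounted at the origin on the work surface. World frame = base frame: x ahead of the robot, y to its left, z up, the work surface at z = 0. Lengths are in m, angles in rad, forces in N, time in s.
With the tool pointing down it reaches from about 0.375 to 0.975 m from the base axis. Payload 3.8 kg.
Tool frame: the origin (TCP) lies at the very end of the fingers, on their centre line; the grasp point (between the pads) lies 19 mm behind it; y points along the fingers, x is the direction in which the jaws open and shut, and the axes are right-handed (so a half turn about y gives the same grasp; the last joint's range is limited). The gripper opens to 85 mm and grips with 20 to 120 N. Pads are 22 mm wide; open, the fingers measure 114 mm over their backs; the gripper's body (76 mm by 85 mm) begins 54 mm behind the grasp point. The pads swing forward as they close: fully open they stand 13 mm farther back than shut.
Start: joints at [1.082, 0.264, 1.604, -0, 1.274, -0.037], TCP at [0.295, 0.607, 0.231] pointing down, gripper open.
Joint ranges: [-2.63, 2.63], [-0.94, 2.18], [0.31, 2.57], [-1.31, 4.45], [0, 2.66], [-2.55, 2.55]. Speed limits (rad/s): [2.57, 2.57, 3.14, 3.14, 3.14, 3.14].

### API

Orientations are given as a rotation vector (axis times angle).
In Python, from workcell import bot, cams gives the robot as it stands.
- The arm moves only by the tool play_rows, never from a script. Its argument "motion" is a list of rows, each a list of 2 entries, a list of its own where there are three numbers: the shift along the world's x, y, z normalised to -1 to 1, where 1 is 400 mm, then the turn, a rotation vector about the world's x, y, z normalised to -1 to 1, where 1 is pi/4 rad. In form: [[[tx, ty, tz], [ax, ay, az]], ...]. A call has 1 to 10 rows; each row is the pose to reach, as a shift and turn from the pose commanded when the call began; what a row does not reach only later rows make up. A row lasts 1/8 s, in which the tool goes at most 62.5 mm and 10.7 degrees, less where a joint would pass 70% of its speed; a pose out of reach is approached as far as the arm can. A call with a number of a shift or a turn outside -1 to 1 is refused whole. A call with a gripper value outside its range is refused whole. "gripper" is the closure, from 0 (fully open) to 1 (shut), set as the call begins (left out, the last holds). The fingers move at their own pace and stop on an object; "squeeze" is the grip in N (left out, the last holds). Time passes only in rows, so rows that repeat a pose let the fingers close. It gives the time, the measured TCP pose, the force and the opening at its end, in the units of the state.
- bot.read_state(): the state, without advancing time (a new reading comes with each control period).
- cams.read_camera(name): name is "side" or "top" or "wrist"; returns (picture, depth): 400x640x3 uint8, red, green, blue; 400x640 float32, m along the optical axis (not along the pixel's ray), 0 where there is no reading.
- cams.calibration(name): a dict with "mtx" (3x3 intrinsics, pixels), "R" (3x3) and "t" (3): a world point X has camera coordinates R X + t; the wrist camera has in their place "tool_from_camera" (4x4, takes a point from camera to tool coordinates, whose origin is the TCP and whose axes are the tool frame's). Camera axes: x right, y down, z forward; pixel columns grow to the right and rows downward; lengths in m; the calibration is good to about 2 mm. The wrist camera is an equidistant fisheye: a pixel r from the principal point sees the ray r / f radians off the axis. A picture is of the moment at which its call begins: read the wrist's pose just before it. calibration takes no time and is no camera call.
- bot.finish_job(): hands the job in, once; it reports no verdict.
Trained networks look in the newest picture that a camera, given by its name, has taken for a name from the list of things; names that differ only in an ending like _2 or _b are one class to them, and where a whole thing is asked for, a point or a joint stands for the part that bears it (a point fixed in the world has none). Each returns a list of dicts, best first, with "conf" (0 to 1); they miss things now and then, are a little off and sometimes report something else, mostly with a low value. They report only what shows in the picture. A call takes as long as a camera call.
- cams.recognise(camera, label): "xyz" ([x, y, z] in m, in the coordinates of the camera as it stood for that picture, good to about 4 mm: the middle of the surface that is visible of it).
- cams.regions_of(camera, label): "mask" (400x640 bool, what is visible of it).
- cams.mark_of(camera, label): "xyz" ([x, y, z] in m, in the coordinates of the camera as it stood for that picture, good to about 4 mm: a listed point, or the origin of a listed thing).
The state is a dict: "time": time; "q": joint angles; "joint_vel": joint speeds; "joint_torque": joint torques, N m; "tool_pos": TCP position; "tcp_rot": TCP orientation; "wrist_force": force on the tool from outside, world axes, zero at the start; "torque": the same for the moment, N m; "width": opening from 0.0 (shut) to 1.0 (fully open).
Only numpy, scipy, OpenCV 4.12 (cv2) and the standard library are available. Lean on these libraries where they do the work, as an engineer would, in place of code of your own. Each camera call takes 0.05 s, during which the arm holds its last target.

## Working session

There is one attempt and no reset: what is moved stays moved. The work goes in short steps, Python scripts to look and compute and a tool call to move; the robot and the scene stay as the last step left them, time stands still between calls to the robot, and variables do not carry over. Pictures are saved under pics/ and viewed, and the job is handed in when it is done.

Besides the shell and the picture viewer there is one more tool, called as a command line: name --argument value ..., lists and objects as JSON in quotes. play_rows: Moves the arm, as the interface text tells. Its arguments: {"type":"object","properties":{"motion":{"type":"array","items":{"type":"array"}},"gripper":{"type":"number"},"squeeze":{"type":"number"}},"required":["motion"]}

```bash
ls -la; mkdir -p pics; cat > h.py <<'E'
import numpy as np, cv2
from workcell import bot, cams
from scipy.spatial.transform import Rotation as R
def cal(n): return cams.calibration(n)
def toworld(n,p,st=None):
    c=cal(n); p=np.asarray(p,float)
    if n=='wrist':
        T=np.array(c['tool_from_camera']); st=st or bot.read_state()
        pt=T[:3,:3]@p+T[:3,3]
        return R.from_rotvec(st['tcp_rot']).as_matrix()@pt+np.array(st['tool_pos'])
    return np.array(c['R']).T@(p-np.array(c['t']))
def save(n,img): cv2.imwrite('pics/'+n+'.png',cv2.cvtColor(img,cv2.COLOR_RGB2BGR))
E
python3 - <<'E'
from h import *
print(bot.read_state())
for n in ['side','top','wrist']:
    p,d=cams.read_camera(n); save(n+'0',p); np.savez('pics/'+n+'0.npz',p=p,d=d)
    print(n,{k:np.round(v,4).tolist() for k,v in cal(n).items()})
for n in ['top','side']:
    for l in ['new_filter','filter_grip','port','home','seal','head','used_filter','extractor']:
        try:
            r=cams.mark_of(n,l); print(n,l,[(round(x['conf'],2),np.round(toworld(n,x['xyz']),4).tolist()) for x in r[:2]])
        except Exception as e: print(n,l,e)
print(bot.read_state()['time'])
E
```

```text
total 12
drwxr-xr-x  3 agent agent 4096 Dec  6 11:04 .
drwxr-xr-x 23 root  root  4096 Dec  6 11:04 ..
drwxr-xr-x  2 agent agent 4096 Dec  6 11:04 pics
{'time': 0.0, 'q': array([ 1.08209709e+00,  2.64777916e-01,  1.60538867e+00,  4.54302454e-05,
        1.27370769e+00, -3.68903610e-02]), 'joint_vel': array([ 0.00155513,  0.00045823, -0.00150715, -0.00027201, -0.00064725,
       -0.00098403]), 'joint_torque': array([-8.99226943e-04, -5.15115952e+01, -3.67314506e+01, -1.19060187e-04,
        1.29339175e-02, -2.54442875e-05]), 'tool_pos': array([0.29433472, 0.60662352, 0.22993743]), 'tcp_rot': array([-1.39083072, -0.86878272,  0.87206063]), 'wrist_force': array([-0.46345584,  0.21571726,  0.07044854]), 'torque': array([-0.03117123,  0.03135819, -0.00343561]), 'width': 0.9996442729348507}
side {'mtx': [[427.2081, 0.0, 320.2013], [0.0, 427.2081, 196.1096], [0.0, 0.0, 1.0]], 'R': [[0.9484, -0.3167, -0.0134], [-0.2456, -0.7075, -0.6627], [0.2004, 0.6318, -0.7488]], 't': [-0.5102, 0.3182, 0.9567]}
top {'mtx': [[462.0878, 0.0, 324.6997], [0.0, 462.0878, 196.9933], [0.0, 0.0, 1.0]], 'R': [[-0.0
[... 526 characters left out ...]
])]
top home [(0.61, [0.6403, 0.2435, 0.0028])]
top seal [(0.89, [0.6195, -0.2292, 0.1637])]
top head [(0.57, [0.6061, -0.2501, 0.1308]), (0.48, [0.4729, 0.1172, 0.0043])]
top used_filter [(0.92, [0.4747, 0.1181, 0.0057])]
top extractor []
side new_filter [(0.87, [0.464, 0.3221, 0.0032])]
side filter_grip [(0.82, [0.4614, 0.326, 0.0555]), (0.33, [0.6176, -0.232, 0.1684])]
side port [(0.71, [0.6196, -0.2225, 0.18])]
side home [(0.93, [0.6178, -0.2381, 0.1608]), (0.56, [0.4628, 0.3227, 0.0052])]
side seal [(0.78, [0.6201, -0.2314, 0.1699])]
side head [(0.57, [0.6087, -0.2531, 0.1319])]
side used_filter [(0.66, [0.4711, 0.1192, 0.0032]), (0.47, [0.6197, -0.2328, 0.1676])]
side extractor []
0.95
```

View pics/top0.png

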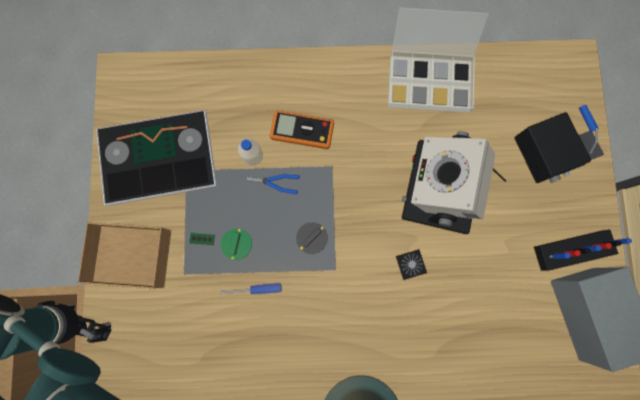

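View pics/side0.png

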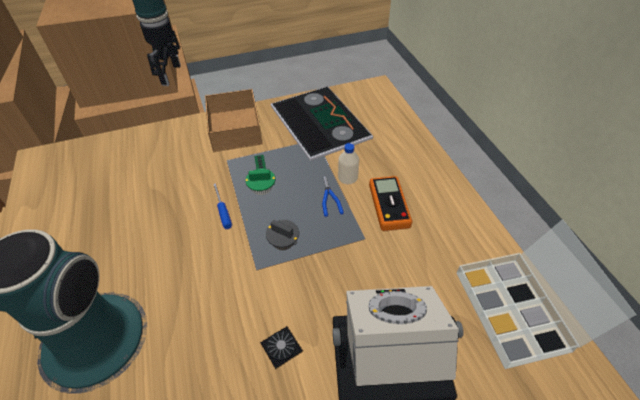

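View pics/wrist0.png

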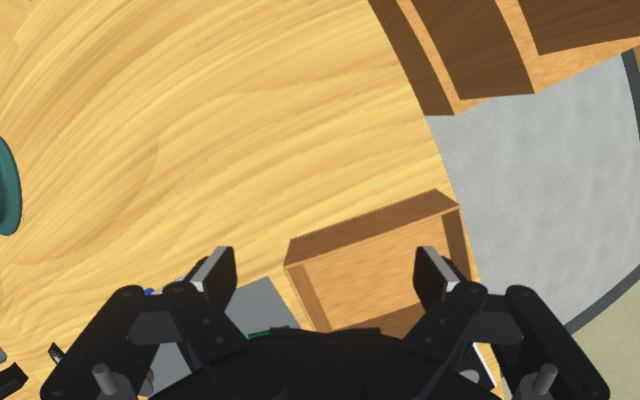

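```bash
python3 - <<'E'
from h import *
P=np.load('pics/top0.npz')['p']; S=np.load('pics/side0.npz')['p']
a=cv2.resize(P[125:240,395:510],(560,560),interpolation=cv2.INTER_CUBIC)
save('port_top',a)
b=cv2.resize(S[280:340,340:460],(800,400),interpolation=cv2.INTER_CUBIC); save('port_side',b)
c=np.hstack([cv2.resize(P[222:266,215:259],(400,400),interpolation=cv2.INTER_CUBIC),cv2.resize(S[145:195,235:285],(400,400),interpolation=cv2.INTER_CUBIC)]); save('filt',c)
def cloud(n):
    d=np.load(f'pics/{n}0.npz')['d']; K=np.array(cal(n)['mtx'])
    v,u=np.mgrid[:400,:640]; X=np.stack([(u-K[0,2])/K[0,0]*d,(v-K[1,2])/K[1,1]*d,d],-1)
    c=cal(n); W=(X-np.array(c['t']))@np.array(c['R']); W[d==0]=np.nan; return W
for n in ['top','side']:
    W=cloud(n); img=np.load(f'pics/{n}0.npz')['p'].astype(int)
    port=np.array([0.618,-0.222,0.18])
    D=np.linalg.norm(W-port,axis=-1)
    m=(D<0.095)&(W[...,2]>0.12)
    pts=W[m]
    # ransac plane
    rng=np.random.default_rng(0);best=None
    for i in range(500):
        s=pts[rng.choice(len(pts),3,False)]; nn=np.cross(s[1]-s[0],s[2]-s[0]); l=np.linalg.norm(nn)
        if l<1e-5: continue
        nn/=l; 
        if nn[2]<0: nn=-nn
        if nn[2]<0.6: continue
        k=abs((pts-s[0])@nn)<0.002
        if best is None or k.sum()>best.sum(): best=k
    for _ in range(3):
        q=pts[best]; c0=q.mean(0); nn=np.linalg.svd(q-c0)[2][2]; nn*=np.sign(nn[2]); best=abs((pts-c0)@nn)<0.002
    h=(pts-c0)@nn
    print(n,len(pts),best.sum(),nn,np.degrees(np.arccos(nn[2])),np.degrees(np.arctan2(nn[1],nn[0])),'plane->port',(port-c0)@nn, np.histogram(h,bins=np.arange(-.03,.02,.002)))
    # points above plane 
    mm=np.isfinite(D)&(D<0.07); hh=(W-c0)@nn
    print('ring', np.nanmean(W[mm&(hh>0.004)&(hh<0.03)],0), (mm&(hh>0.004)).sum())
E
```

```text
top 4106 1704 [0.1400169  0.51554433 0.84534567] 32.29100911544756 74.80552633192558 plane->port 0.005013961329507785 (array([  6,  14,  28,  47,  49,  20,  25,  30,  78, 167, 175,  96,  72,
       331, 833, 871, 452, 339, 278, 127,  18,   0,   0,   0]), array([-3.00000000e-02, -2.80000000e-02, -2.60000000e-02, -2.40000000e-02,
       -2.20000000e-02, -2.00000000e-02, -1.80000000e-02, -1.60000000e-02,
       -1.40000000e-02, -1.20000000e-02, -1.00000000e-02, -8.00000000e-03,
       -6.00000000e-03, -4.00000000e-03, -2.00000000e-03,  2.77555756e-17,
        2.00000000e-03,  4.00000000e-03,  6.00000000e-03,  8.00000000e-03,
        1.00000000e-02,  1.20000000e-02,  1.40000000e-02,  1.60000000e-02,
        1.80000000e-02]))
ring [ 0.61744361 -0.22372342  0.18294539] 719
side 4878 2437 [0.14098667 0.52100662 0.84182828] 32.66631156545367 74.85815516319177 plane->port 0.007361526785564114 (array([  46,   37,   32,  101,   54,   60,   57,   79,   89,  202,  221,
         91,   91,  107, 1223, 1214,  131,  443,  370,    4,    0,    0,
          0,    0]), array([-3.00000000e-02, -2.80000000e-02, -2.60000000e-02, -2.40000000e-02,
       -2.20000000e-02, -2.00000000e-02, -1.80000000e-02, -1.60000000e-02,
       -1.40000000e-02, -1.20000000e-02, -1.00000000e-02, -8.00000000e-03,
       -6.00000000e-03, -4.00000000e-03, -2.00000000e-03,  2.77555756e-17,
        2.00000000e-03,  4.00000000e-03,  6.00000000e-03,  8.00000000e-03,
        1.00000000e-02,  1.20000000e-02,  1.40000000e-02,  1.60000000e-02,
        1.80000000e-02]))
ring [ 0.61696615 -0.22799717  0.18214865] 817
```

View pics/port_top.png

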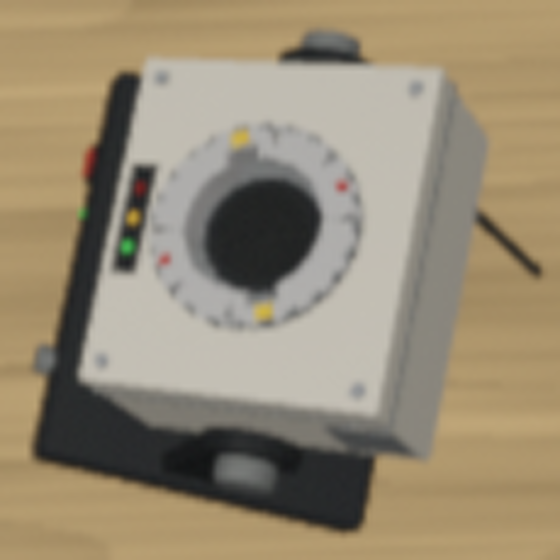

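View pics/port_side.png

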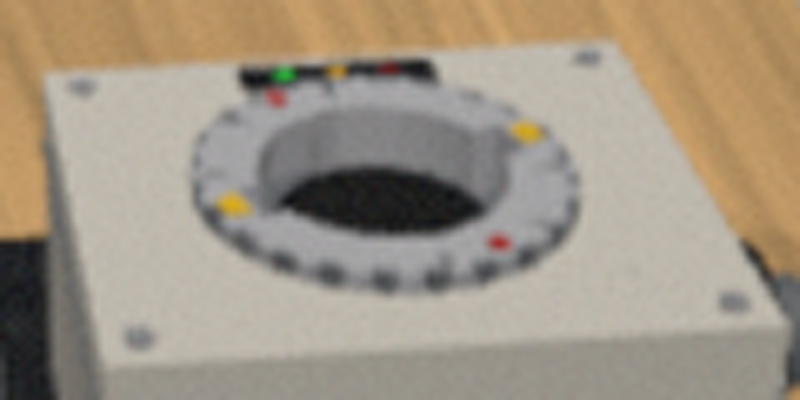

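View pics/filt.png

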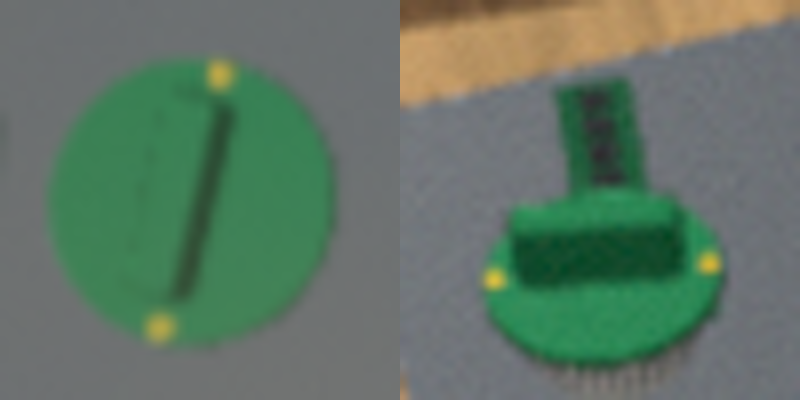

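```bash
cat > tri.py <<'E'
from h import *
from itertools import product
def blobs(img,kind,box):
    x0,y0,x1,y1=box; sub=img[y0:y1,x0:x1]
    big=cv2.resize(sub,None,fx=4,fy=4,interpolation=cv2.INTER_CUBIC)
    hsv=cv2.cvtColor(big,cv2.COLOR_RGB2HSV).astype(int); H,S,V=hsv[...,0],hsv[...,1],hsv[...,2]
    if kind=='y': m=(H>=17)&(H<=33)&(S>120)&(V>120)
    else: m=((H<=6)|(H>=172))&(S>100)&(V>100)
    n,l,st,c=cv2.connectedComponentsWithStats(m.astype(np.uint8))
    out=[]
    for i in range(1,n):
        if st[i,4]>=12: out.append((st[i,4],(c[i][0]+.5)/4-.5+x0,(c[i][1]+.5)/4-.5+y0))
    return sorted(out,reverse=True)
def tri(pt,ps):
    A=[]
    for n,p in (('top',pt),('side',ps)):
        c=cal(n);Pm=np.array(c['mtx'])@np.c_[np.array(c['R']),np.array(c['t'])]
        A+= [p[0]*Pm[2]-Pm[0],p[1]*Pm[2]-Pm[1]]
    v=np.linalg.svd(np.array(A))[2][3];X=v[:3]/v[3]
    e=[]
    for n,p in (('top',pt),('side',ps)):
        c=cal(n);q=np.array(c['mtx'])@(np.array(c['R'])@X+np.array(c['t'])); e.append(np.hypot(*(q[:2]/q[2]-p)))
    return X,e
E
python3 - <<'E'
from tri import *
T=np.load('pics/top0.npz')['p'];S=np.load('pics/side0.npz')['p']
for k,name,bt,bs in [('y','port',(395,125,510,240),(340,280,460,340)),('r','port',(424,125,510,240),(360,285,460,340)),('y','filt',(215,222,259,266),(235,145,285,195))]:
    a=blobs(T,k,bt);b=blobs(S,k,bs)
    print(name,k,np.round(a,1).tolist(),np.round(b,1).tolist())
    for p,q in product(a[:3],b[:3]):
        X,e=tri(p[1:],q[1:]); 
        if max(e)<3: print('  ',np.round(p[1:],1),np.round(q[1:],1),np.round(X,4),np.round(e,2))
E
```

```text
port y [[95.0, 421.8, 169.2], [94.0, 448.8, 188.6], [81.0, 443.9, 152.9]] [[434.0, 370.5, 285.6], [322.0, 355.0, 287.3], [268.0, 341.8, 289.6], [251.0, 405.1, 283.7], [210.0, 456.7, 316.0], [174.0, 451.5, 306.9], [162.0, 379.5, 281.9], [157.0, 374.4, 310.3], [149.0, 343.3, 298.2], [147.0, 348.0, 284.8], [145.0, 341.4, 303.1], [143.0, 456.0, 289.4], [136.0, 350.8, 281.1], [132.0, 418.5, 299.4], [130.0, 416.7, 281.1], [129.0, 458.0, 304.0], [129.0, 382.7, 285.7], [126.0, 342.8, 283.7], [118.0, 344.0, 306.3], [112.0, 394.3, 284.6], [107.0, 422.6, 284.0], [106.0, 452.3, 281.1], [106.0, 448.9, 288.7], [103.0, 435.2, 287.8], [96.0, 455.6, 282.7], [92.0, 453.2, 296.2], [90.0, 431.6, 283.1], [87.0, 448.6, 297.3], [82.0, 457.0, 296.3], [80.0, 387.8, 281.3], [79.0, 458.3, 284.5], [78.0, 444.2, 301.8], [78.0, 437.5, 285.3], [78.0, 435.5, 281.5], [77.0, 344.4, 280.8], [76.0, 458.4, 293.1], [76.0, 392.5, 281.7], [75.0, 447.6, 308.0], [72.0, 410.9, 284.2], [72.0, 341.0, 294.7], [71.0, 450.0, 284.1], [71.0, 428.6, 282.8], [67.0, 455.3, 301.4], [66.0, 440.9, 286.0], [65.0, 449.4, 293.1], [63.0, 442.
[... 1630 characters left out ...]
]
   [428.4 177.8] [380.8 294.1] [ 0.6054 -0.1819  0.1573] [0.18 0.27]
filt y [[61.0, 238.7, 229.8], [56.0, 232.1, 257.6]] [[221.0, 259.3, 147.7], [202.0, 267.7, 147.3], [142.0, 275.8, 146.0], [136.0, 250.5, 151.8], [114.0, 249.7, 146.7], [87.0, 245.4, 153.1], [76.0, 246.9, 148.8], [74.0, 235.2, 150.1], [68.0, 252.8, 149.1], [55.0, 273.3, 177.5], [54.0, 240.2, 154.1], [51.0, 246.2, 179.5], [44.0, 256.5, 150.5], [41.0, 263.5, 149.4], [40.0, 280.8, 145.3], [31.0, 241.1, 147.7], [31.0, 238.0, 155.3], [23.0, 241.0, 150.1], [20.0, 242.7, 150.8], [14.0, 255.1, 146.0]]
   [238.7 229.8] [259.3 147.7] [0.4791 0.2888 0.1849] [2.46 2.7 ]
   [238.7 229.8] [267.7 147.3] [0.4896 0.2898 0.1783] [1.6  1.75]
```

```bash
python3 - <<'E'
from tri import *
f=lambda a,b:tri(a,b)
ya=f((448.8,188.6),(374.4,310.3));yb=f((443.9,152.9),(418.5,299.4));ra=f((464.8,162.8),(414.4,315.9));rb=f((428.4,177.8),(380.8,294.1))
g1=f((238.7,229.8),(273.3,177.5));g2=f((232.1,257.6),(246.2,179.5))
for n,x in zip(['ya','yb','ra','rb','g1','g2'],[ya,yb,ra,rb,g1,g2]): print(n,np.round(x[0],4),np.round(x[1],2))
n=np.array([.1405,.5185,.8436]);n/=np.linalg.norm(n)
print('mid y',(ya[0]+yb[0])/2,'mid r',(ra[0]+rb[0])/2,'len',np.linalg.norm(ya[0]-yb[0]),np.linalg.norm(ra[0]-rb[0]))
dy=yb[0]-ya[0];dr=rb[0]-ra[0]
print('dot n',dy@n/np.linalg.norm(dy),dr@n/np.linalg.norm(dr)); nn=np.cross(dy,dr);nn/=np.linalg.norm(nn);print('n from marks',nn)
py=np.cross([0,0,1],n);py/=np.linalg.norm(py);px=np.cross(py,n); print('px',px,'py',py)
for d in (dy,dr): print(np.degrees(np.arctan2(d@py,d@px)))
print('filter mid',(g1[0]+g2[0])/2,np.linalg.norm(g1[0]-g2[0]),'yaw',np.degrees(np.arctan2(*(g1[0]-g2[0])[[1,0]])))
s=bot.read_state(); print(R.from_rotvec(s['tcp_rot']).as_matrix())
E
```

```text
ya [ 0.5714 -0.2228  0.1874] [0.2  0.31]
yb [ 0.6654 -0.2218  0.17  ] [0.18 0.27]
ra [ 0.6311 -0.2621  0.2016] [0.16 0.25]
rb [ 0.6055 -0.1819  0.1572] [0.14 0.21]
g1 [0.5006 0.3165 0.0372] [0.4  0.44]
g2 [0.4255 0.3341 0.0374] [0.27 0.3 ]
mid y [ 0.61835757 -0.22229156  0.17871095] mid r [ 0.6182761  -0.22201534  0.17941434] len 0.09560506957119248 0.09522042530551776
dot n -0.009330438653778745 0.005693662118075596
n from marks [0.15009161 0.51499676 0.84394956]
px [ 0.22060992  0.81413697 -0.53713337] py [-0.96519211  0.26154193  0.        ]
-71.15714851297359
28.681725481192693
filter mid [0.46302196 0.32528831 0.03729849] 0.07717856503091913 yaw -13.208903771547462
[[ 4.36599085e-01  5.06788216e-05 -8.99656177e-01]
 [ 8.99656175e-01  6.58501024e-05  4.36599087e-01]
 [ 8.13687787e-05 -9.99999997e-01 -1.68434204e-05]]
```

play_rows --motion '[[[0.07, -0.117, 0], [0, 0, 0.05]], [[0.14, -0.234, 0], [0, 0, 0.1]], [[0.21, -0.352, 0], [0, 0, 0.15]], [[0.28, -0.469, 0], [0, 0, 0.2]], [[0.35, -0.587, 0], [0, 0, 0.24]], [[0.42, -0.704, -0.05], [0, 0, 0.282]], [[0.42, -0.704, -0.15], [0, 0, 0.282]], [[0.42, -0.704, -0.22], [0, 0, 0.282]], [[0.42, -0.704, -0.25], [0, 0, 0.282]], [[0.42, -0.704, -0.25], [0, 0, 0.282]]]' --gripper 0.45 --squeeze 60

```text
time: 2.2
tool_pos: [0.4623, 0.3256, 0.1307]
tcp_rot: [-1.309, -1.037, 1.039]
wrist_force: [-0.1, -0.4, -0.0]
width: 0.556
```

```bash
python3 - <<'E'
from h import *
s=bot.read_state();print(s); 
p,d=cams.read_camera('wrist');save('w1',p);np.savez('pics/w1.npz',p=p,d=d)
M=R.from_rotvec(s['tcp_rot']).as_matrix();print(M)
r=cams.mark_of('wrist','filter_grip');print([(x['conf'],toworld('wrist',x['xyz'],s)) for x in r])
r=cams.mark_of('wrist','new_filter');print([(x['conf'],toworld('wrist',x['xyz'],s)) for x in r])
# predicted px of yellow marks
c=cal('wrist');T=np.array(c['tool_from_camera']);K=np.array(c['mtx'])
for X in ([.5006,.3165,.0372],[.4255,.3341,.0374],[.463,.3253,.0675]):
    t=M.T@(np.array(X)-s['tool_pos']); q=T[:3,:3].T@(t-T[:3,3]); th=np.arctan2(np.hypot(q[0],q[1]),q[2]); print(K[0,0]*th*q[:2]/np.hypot(q[0],q[1])+K[:2,2])
E
```

```text
{'time': 2.2, 'q': array([ 5.69539953e-01,  1.43603860e-01,  1.94216966e+00, -3.34106266e-06,
        1.05728151e+00, -7.71163485e-01]), 'joint_vel': array([ 0.00331706, -0.01985293, -0.031296  , -0.00074565,  0.00426683,
        0.00074586]), 'joint_torque': array([-1.70089323e-01, -4.06651747e+01, -3.27025652e+01, -1.03293231e-02,
       -5.47278032e-02,  1.78041569e-05]), 'tool_pos': array([0.46225358, 0.32555608, 0.13074977]), 'tcp_rot': array([-1.30913947, -1.03680246,  1.03923391]), 'wrist_force': array([-0.07665997, -0.37020704, -0.04581781]), 'torque': array([ 0.02980968, -0.0033325 ,  0.01951305]), 'width': 0.5557207570991047}
[[ 2.28065719e-01 -1.22996604e-03 -9.73644963e-01]
 [ 9.73645173e-01 -7.91027091e-04  2.28066768e-01]
 [-1.05069392e-03 -9.99998931e-01  1.01714434e-03]]
[(0.75, array([0.46140157, 0.32201437, 0.052247  ]))]
[(0.91, array([0.46573073, 0.32426009, 0.00488656]))]
[324.83851095 249.9037157 ]
[324.86338759 156.70498727]
[324.86150798 216.90762996]
```

View pics/w1.png

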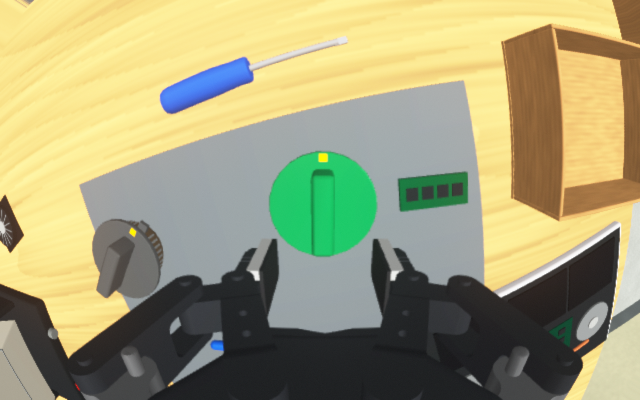

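play_rows --motion '[[[0.001, -0.004, -0.1], [0, 0, 0]], [[0.001, -0.004, -0.17], [0, 0, 0]], [[0.001, -0.004, -0.21], [0, 0, 0]], [[0.001, -0.004, -0.22], [0, 0, 0]], [[0.001, -0.004, -0.22], [0, 0, 0]]]'

```text
time: 2.98
tool_pos: [0.4638, 0.3246, 0.0442]
tcp_rot: [-1.309, -1.039, 1.037]
wrist_force: [0.5, 0.4, -0.0]
width: 0.551
```

play_rows --motion '[[[0, 0, 0], [0, 0, 0]], [[0, 0, 0], [0, 0, 0]], [[0, 0, 0], [0, 0, 0]], [[0, 0, 0], [0, 0, 0]]]' --gripper 1 --squeeze 65

```text
time: 3.48
tool_pos: [0.4639, 0.3245, 0.0444]
tcp_rot: [-1.31, -1.039, 1.036]
wrist_force: [-1.1, -1.2, 5.8]
width: 0.174
```

```bash
python3 - <<'E'
from h import *
s=bot.read_state();print(s['time'],s['q'],s['tool_pos'],s['tcp_rot'],s['wrist_force'],s['width']); 
p,d=cams.read_camera('wrist');save('w2',p)
E
```

```text
3.475 [ 5.66405634e-01  2.46337249e-01  2.00252833e+00 -1.01031562e-04
  8.90970237e-01 -7.73965945e-01] [0.4638706  0.3244553  0.04438212] [-1.30966364 -1.03933097  1.0364249 ] [-1.08062446 -1.17458367  5.83065237] 0.17373421321796778
```

View pics/w2.png

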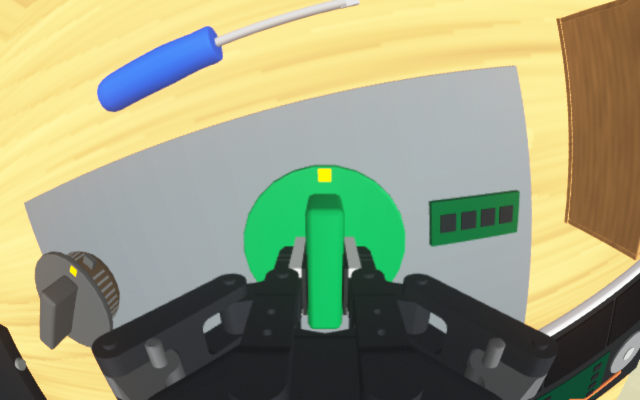

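```bash
cat > plan.py <<'E'
from h import *
from scipy.optimize import least_squares
n=np.array([.143,.5175,.8437]);n/=np.linalg.norm(n)
PC=np.array([.6183,-.2222,.1790])
u=np.array([.5714,-.2228,.1874])-np.array([.6654,-.2218,.1700]);u-=n*(u@n);u/=np.linalg.norm(u)
def Rt(turn):  # tool rot; turn deg about n from slots (neg = clockwise)
    z=R.from_rotvec(n*np.radians(turn)).apply(u); y=-n; x=np.cross(y,z); return np.c_[x,y,z]
def model(q,L):
    Ry=lambda a:R.from_rotvec([0,a,0]);Rz=lambda a:R.from_rotvec([0,0,a])
    h,a1,l2,l3,lt=L
    A=Rz(q[0]);B=A*Ry(q[1]);C=A*Ry(q[1]+q[2]);
    D=C*Rz(q[3])*Ry(q[4]);E=D*Rz(q[5])
    p=A.apply([a1,0,h])+B.apply([0,0,l2])+C.apply([0,0,l3])+D.apply([0,0,lt])
    return p,E.as_matrix()@np.array([[0,0,1],[1,0,0],[0,1,0]]).T@np.eye(3) if False else E.as_matrix()
E
python3 - <<'E'
from plan import *
q0=[1.08209709e+00,2.64777916e-01,1.60538867e+00,4.5e-05,1.27370769e+00,-3.68903610e-02]
q1=[5.69539953e-01,1.43603860e-01,1.94216966e+00,0,1.05728151,-7.71163485e-01]
q2=[5.66405634e-01,2.46337249e-01,2.00252833e+00,-1e-4,8.90970237e-01,-7.73965945e-01]
D=[(q0,[0.29433472,0.60662352,0.22993743]),(q1,[0.46225358,0.32555608,0.13074977]),(q2,[0.4638706,0.3244553,0.04438212])]
f=lambda L:np.concatenate([model(q,[L[0],0,L[1],L[2],.25])[0]-p for q,p in D])
s=least_squares(f,[.2,.45,.4]);print(s.x,np.abs(s.fun).max())
s0=bot.read_state();M=R.from_rotvec(s0['tcp_rot']).as_matrix()
C=model(s0['q'],[0]*5)[1].T@M; print(np.round(C,2))
L=[s.x[0],0,s.x[1],s.x[2],.25]
for name,turn,off in [('hover',0,.15),('slot',0,.03),('end',-80,.014)]:
    Rd=Rt(turn);pd=PC+n*off
    g=lambda q:np.concatenate([(model(q,L)[0]-pd)*5,(model(q,L)[1]@C-Rd).ravel()])
    r=least_squares(g,[-.2,.3,1.8,-.5,1.2,-1.5]);print(name,np.round(r.x,2),r.cost,np.round(pd,3))
print('rotvec cur->slot/(pi/4)',(R.from_matrix(Rt(0))*R.from_matrix(M).inv()).as_rotvec()/(np.pi/4))
# grasp offset
c=cal('wrist');T=np.array(c['tool_from_camera']);K=np.array(c['mtx'])
d=np.array([324.5,175])-K[:2,2];r=np.hypot(*d);th=r/K[0,0];ray=np.r_[np.sin(th)*d/r,np.cos(th)]
o=M@T[:3,3]+s0['tool_pos'];w=M@T[:3,:3]@ray;X=o+w*(.0375-o[2])/w[2];print('mark',X,'centre',X+.0386*np.array([.974,-.228,0]), 'tcp',s0['tool_pos'],'in tool',M.T@(X-s0['tool_pos']))
E
```

```text
[0.15189284 0.51255391 0.56524185] 0.021925876268798217
[[-1. -0.  0.]
 [ 0.  0.  1.]
 [-0.  1. -0.]]
hover [-0.02  0.25  1.56 -0.55  1.5  -1.57] 1.3546079626665903e-23 [ 0.64  -0.145  0.306]
slot [-0.12  0.29  1.7  -0.58  1.3  -1.55] 1.4337585470990777e-30 [ 0.623 -0.207  0.204]
end [-0.13  0.3   1.71 -0.59  1.28 -0.15] 2.4931634748018884e-18 [ 0.62  -0.215  0.191]
rotvec cur->slot/(pi/4) [-0.66354558  0.29475     0.36394897]
mark [0.42594768 0.33304171 0.0375    ] centre [0.46354408 0.32424091 0.0375    ] tcp [0.46385979 0.32443904 0.04437225] in tool [-0.00028852  0.00682262  0.03888355]
```

play_rows --motion '[[[0, 0, 0.05], [0, 0, 0]], [[0, 0, 0.15], [0, 0, 0]], [[0, 0, 0.28], [0, 0, 0]], [[0, -0.02, 0.4], [0, 0, 0]], [[0.02, -0.1, 0.52], [0, 0, 0]], [[0.06, -0.21, 0.6], [-0.13, 0.06, 0.07]], [[0.11, -0.33, 0.64], [-0.26, 0.12, 0.14]], [[0.16, -0.45, 0.64], [-0.39, 0.18, 0.21]], [[0.2, -0.57, 0.64], [-0.53, 0.24, 0.29]], [[0.24, -0.68, 0.64], [-0.664, 0.295, 0.364]]]'

```text
time: 4.78
tool_pos: [0.5596, 0.0507, 0.2986]
tcp_rot: [-1.425, -0.816, 1.723]
wrist_force: [-0.4, 0.4, -2.4]
width: 0.176
```

```bash
cat > go.py <<'E'
from plan import *
def tgt(height,turn=0,h=.0444,dx=(0,0,0)):
    s=bot.read_state();M=R.from_rotvec(s['tcp_rot'])
    pd=PC+n*(height+h)+np.array(dx)
    print('t',s['time'],'pos',np.round(s['tool_pos'],4),'F',np.round(s['wrist_force'],1),'q',np.round(s['q'],2),'w',round(s['width'],3))
    rel=s['tool_pos']-PC; print(' along n: underside',round(rel@n-h,4),'lateral',np.round([rel@u,rel@np.cross(n,u)],4),'Fn',round(s['wrist_force']@n,1),'tau_n',round(s['torque']@n,2))
    rv=(R.from_matrix(Rt(turn))*M.inv()).as_rotvec()
    print(' shift/.4',np.round((pd-s['tool_pos'])/.4,4),'rot',np.round(rv/(np.pi/4),4),'turn now',round(np.degrees((M*R.from_matrix(Rt(0)).inv()).as_rotvec()@n),2))
E
python3 - <<'E'
from go import *
tgt(.08)
E
```

```text
t 4.775 pos [0.5596 0.0507 0.2986] F [-0.4  0.4 -2.4] q [ 0.33  0.22  1.64 -0.46  1.63 -1.26] w 0.176
 along n: underside 0.1894 lateral [ 0.0749 -0.1788] Fn -1.9 tau_n -0.06
 shift/.4 [ 0.1912 -0.5212 -0.0367] rot [ 0.0055 -0.0045 -0.0015] turn now 0.13
```

```bash
python3 - <<'E'
from h import *
p,d=cams.read_camera('wrist');save('w3',p)
E
```

```text
(no output)
```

View pics/w3.png

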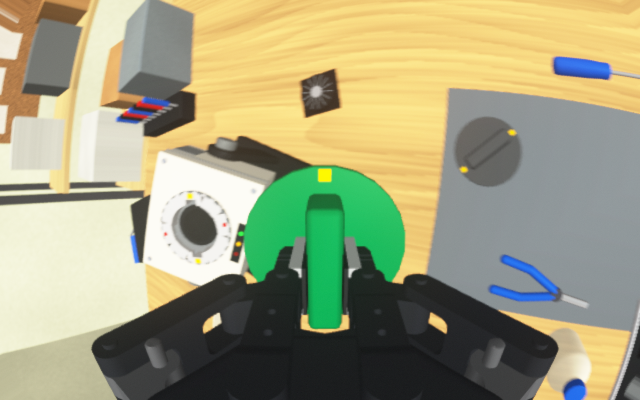

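play_rows --motion '[[[0.03, -0.1, 0], [0, 0, 0]], [[0.06, -0.2, -0.01], [0, 0, 0]], [[0.1, -0.3, -0.02], [0, 0, 0]], [[0.14, -0.4, -0.03], [0, 0, 0]], [[0.175, -0.48, -0.036], [0, 0, 0]], [[0.19, -0.521, -0.036], [0.0, 0, 0]], [[0.19, -0.521, -0.036], [0, 0, 0]], [[0.19, -0.521, -0.036], [0, 0, 0]]]'

```text
time: 5.82
tool_pos: [0.6348, -0.1551, 0.2847]
tcp_rot: [-1.425, -0.819, 1.719]
wrist_force: [0.5, -0.2, -2.0]
width: 0.177
```

```bash
python3 - <<'E'
from go import *
tgt(.02)
for n_ in ['wrist','top','side']:
    p,d=cams.read_camera(n_);save(n_+'4',p);np.savez('pics/%s4.npz'%n_,p=p,d=d)
T=np.load('pics/top4.npz')['p'];S=np.load('pics/side4.npz')['p']
save('c4',np.hstack([cv2.resize(T[125:240,395:510],(400,400),interpolation=cv2.INTER_CUBIC),cv2.resize(S[210:330,330:450],(400,400),interpolation=cv2.INTER_CUBIC)]))
E
```

```text
t 5.825 pos [ 0.6348 -0.1551  0.2847] F [ 0.5 -0.2 -2. ] q [ 0.    0.28  1.58 -0.55  1.46 -1.52] w 0.177
 along n: underside 0.0818 lateral [ 0.0013 -0.0021] Fn -1.7 tau_n -0.04
 shift/.4 [-0.0183 -0.0844 -0.1283] rot [ 0.0009 -0.002  -0.0002] turn now 0.05
```

View pics/wrist4.png

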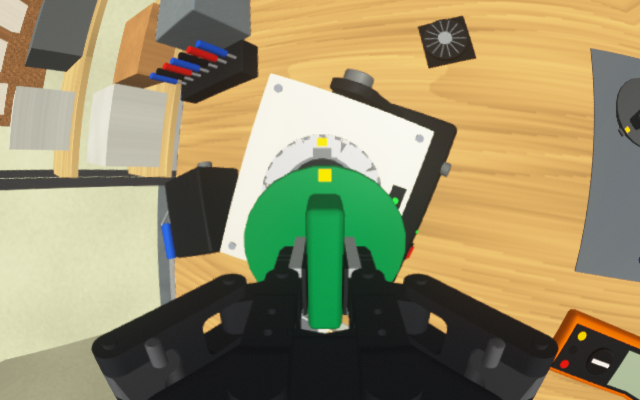

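View pics/c4.png

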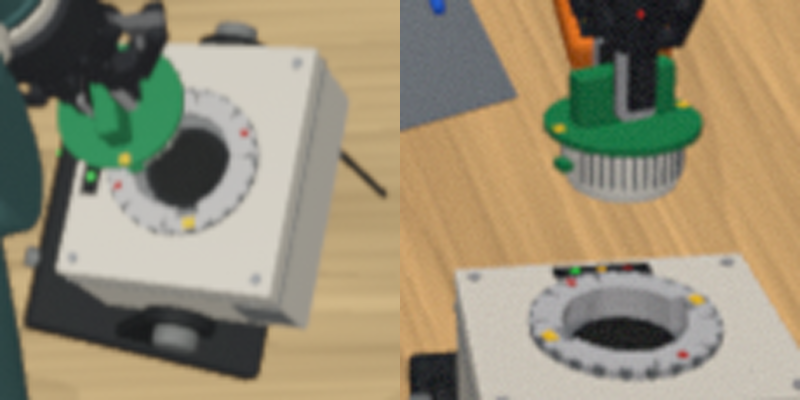

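```bash
python3 - <<'E'
from plan import *
s=bot.read_state();M=R.from_rotvec(s['tcp_rot']).as_matrix()
c=cal('wrist');T=np.array(c['tool_from_camera']);K=np.array(c['mtx'])
def rayhit(px,M,tp):
    d=np.array(px)-K[:2,2];r=np.hypot(*d);th=r/K[0,0];ray=np.r_[np.sin(th)*d/r,np.cos(th)]
    o=M@T[:3,3]+tp;w=M@T[:3,:3]@ray;return o+w*((PC-o)@n)/(w@n)
img=np.load('pics/wrist4.npz')['p']
def cen(img,box,lo):
    x0,y0,x1,y1=box;h=cv2.cvtColor(img[y0:y1,x0:x1],cv2.COLOR_RGB2HSV).astype(int)
    H,S,V=h[...,0],h[...,1],h[...,2]
    m=((H>20)&(H<35)&(S>120)&(V>120)) if lo=='y' else (((H<7)|(H>172))&(S>100))
    v,u_=np.nonzero(m);return np.array([u_.mean()+x0,v.mean()+y0]),m.sum()
a=cen(img,(310,132,335,152),'y');print(a)
X=rayhit(a[0],M,s['tool_pos']);d=X-PC;print('ya hit',X,'rel u',d@u,'rel v',d@np.cross(n,u))
b=cen(img,(310,165,340,185),'y');print(b)
i3=cv2.cvtColor(cv2.imread('pics/w3.png'),cv2.COLOR_BGR2RGB)
M3=R.from_rotvec([-1.425,-.816,1.723]).as_matrix();t3=np.array([.5596,.0507,.2986])
H=[]
for nm,box,k in [('ya',(183,188,198,203),'y'),('yb',(190,254,206,268),'y'),('r1',(158,216,174,232),'r'),('r2',(222,219,234,232),'r')]:
    p,m=cen(i3,box,k);X=rayhit(p,M3,t3);H.append(X);d=X-PC;print(nm,p,m,X,'u',d@u,'v',d@np.cross(n,u))
print((H[0]+H[1])/2-PC,(H[2]+H[3])/2-PC)
for A in (H[1]-H[0],H[3]-H[2]): print(np.degrees(np.arctan2(A@np.cross(n,u),A@u)),np.linalg.norm(A))
E
```

```text
(array([321.55696203, 141.5443038 ]), np.int64(79))
ya hit [ 0.57084698 -0.22369559  0.18796023] rel u 0.04830562260723838 rel v 0.0009371608743709972
(array([324.5       , 174.92207792]), np.int64(154))
ya [189.5        195.77777778] 18 [ 0.57170141 -0.22544651  0.18888938] u 0.04765291392564863 v 0.0029945994203746436
yb [197.77777778 260.61111111] 18 [ 0.66565459 -0.22437598  0.17230848] u -0.04775750819206452 v 0.0033449846015087587
r1 [nan nan] 0 [nan nan nan] u nan v nan
r2 [224.  224.5] 8 [ 0.60583648 -0.18494405  0.15826079] u 0.008090564733898036 v -0.043680684944145586
[ 0.000378   -0.00271125  0.00159893] [nan nan nan]
179.78958795707948 0.09541106549271612
nan nan<stdin>:12: RuntimeWarning: Mean of empty slice.
  ret = ret.dtype.type(ret / rcount)
```

```bash
sed -i 's/^PC=.*/PC=np.array([.6183,-.2222,.1790])/; /^u=/a PC=PC+.0006*np.cross(n,u)+.0003*u' plan.py; python3 - <<'E'
from go import *
tgt(.005);
E
```

```text
t 5.975 pos [ 0.6351 -0.155   0.285 ] F [-1.1  0.4 -0.9] q [ 0.    0.28  1.58 -0.55  1.46 -1.52] w 0.175
 along n: underside 0.0822 lateral [ 0.0009 -0.0026] Fn -0.7 tau_n 0.05
 shift/.4 [-0.0248 -0.1054 -0.16  ] rot [ 0.0015 -0.0013 -0.0013] turn now 0.07
```

play_rows --motion '[[[-0.006, -0.026, -0.04], [0, 0, 0]], [[-0.012, -0.055, -0.085], [0, 0, 0]], [[-0.019, -0.083, -0.125], [0, 0, 0]], [[-0.025, -0.105, -0.16], [0.001, -0.001, -0.001]], [[-0.025, -0.105, -0.16], [0.001, -0.001, -0.001]], [[-0.025, -0.105, -0.16], [0.001, -0.001, -0.001]]]'

```text
time: 6.72
tool_pos: [0.6254, -0.1985, 0.2212]
tcp_rot: [-1.427, -0.819, 1.717]
wrist_force: [-0.0, 0.1, -1.9]
width: 0.174
```

```bash
python3 - <<'E'
from go import *
tgt(-.010);
for n_ in ['wrist','side']:
    p,d=cams.read_camera(n_);save(n_+'5',p)
    if n_=='side': S=p
    else: W=p
save('c5',np.hstack([cv2.resize(S[230:330,330:460],(400,308),interpolation=cv2.INTER_CUBIC),cv2.resize(W[100:254,220:420],(400,308),interpolation=cv2.INTER_CUBIC)]))
tgt(-.010)
E
```

```text
t 6.725 pos [ 0.6254 -0.1985  0.2212] F [-0.   0.1 -1.9] q [-0.06  0.31  1.67 -0.57  1.34 -1.51] w 0.174
 along n: underside 0.0045 lateral [-0.0002  0.0013] Fn -1.5 tau_n 0.03
 shift/.4 [-0.006  -0.016  -0.0321] rot [0.0012 0.0002 0.0018] turn now -0.08
t 6.825 pos [ 0.6259 -0.1982  0.2219] F [ 0.4 -0.2 -1.1] q [-0.06  0.31  1.67 -0.57  1.34 -1.51] w 0.173
 along n: underside 0.0053 lateral [-0.0005  0.0014] Fn -0.9 tau_n 0.03
 shift/.4 [-0.0072 -0.0169 -0.0338] rot [0.0013 0.0018 0.001 ] turn now -0.09
```

View pics/c5.png

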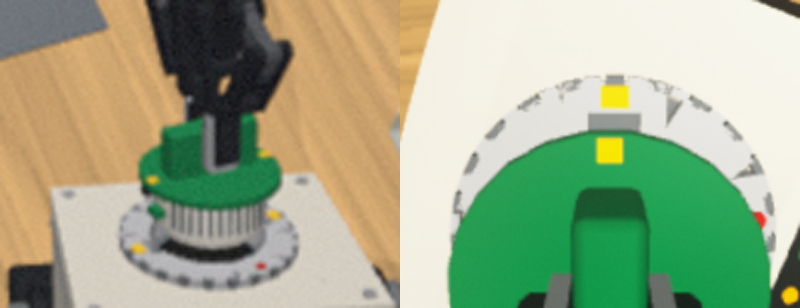

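play_rows --motion '[[[-0.002, -0.006, -0.012], [0, 0, 0]], [[-0.004, -0.011, -0.022], [0, 0, 0]], [[-0.0066, -0.0165, -0.033], [0, 0, 0]], [[-0.0066, -0.0165, -0.033], [0.001, 0.001, 0.001]], [[-0.0066, -0.0165, -0.033], [0.001, 0.001, 0.001]]]'

```text
time: 7.45
tool_pos: [0.6224, -0.205, 0.2077]
tcp_rot: [-1.425, -0.819, 1.718]
wrist_force: [0.2, 0.3, -2.3]
width: 0.17
```

```bash
python3 - <<'E'
from go import *
tgt(-.017);
for n_ in ['wrist','side']:
    p,d=cams.read_camera(n_);save(n_+'6',p)
    if n_=='side': S=p
    else: W=p
save('c6',np.hstack([cv2.resize(S[230:330,330:460],(400,308),interpolation=cv2.INTER_CUBIC),cv2.resize(W[100:254,220:420],(400,308),interpolation=cv2.INTER_CUBIC)]))
tgt(-.017)
E
```

```text
t 7.45 pos [ 0.6224 -0.205   0.2077] F [ 0.2  0.3 -2.3] q [-0.07  0.32  1.69 -0.58  1.31 -1.51] w 0.17
 along n: underside -0.0107 lateral [ 0.0004 -0.0003] Fn -1.7 tau_n 0.02
 shift/.4 [-0.0011 -0.0088 -0.0129] rot [ 0.0002 -0.0017  0.0006] turn now 0.02
t 7.55 pos [ 0.6226 -0.2049  0.2079] F [-0.6 -0.6 -1.3] q [-0.07  0.32  1.69 -0.58  1.31 -1.51] w 0.176
 along n: underside -0.0105 lateral [ 0.0003 -0.0003] Fn -1.5 tau_n 0.0
 shift/.4 [-0.0016 -0.009  -0.0135] rot [ 0.0002 -0.0011  0.0004] turn now 0.01
```

View pics/c6.png

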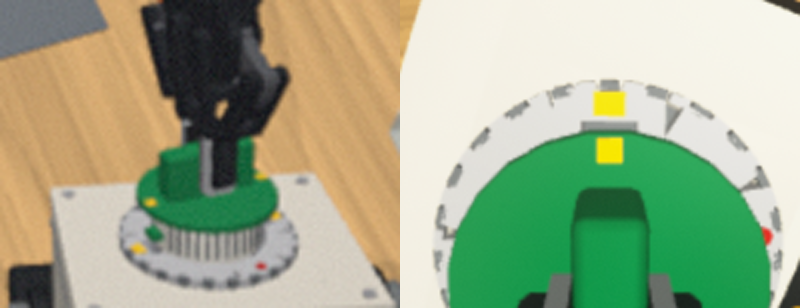

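play_rows --motion '[[[-0.0005, -0.003, -0.0045], [0, 0, 0]], [[-0.001, -0.006, -0.009], [0, 0, 0]], [[-0.0018, -0.009, -0.0135], [0, 0, 0]], [[-0.0023, -0.0115, -0.0175], [0, 0, 0]], [[-0.0023, -0.0115, -0.0175], [0, 0, 0]]]'

```text
time: 8.18
tool_pos: [0.6215, -0.2096, 0.2006]
tcp_rot: [-1.425, -0.819, 1.718]
wrist_force: [-0.7, 0.7, 0.0]
width: 0.173
```

```bash
python3 - <<'E'
from go import *
tgt(-.030);
E
```

```text
t 8.175 pos [ 0.6215 -0.2096  0.2006] F [-0.7  0.7  0. ] q [-0.08  0.32  1.69 -0.58  1.3  -1.51] w 0.173
 along n: underside -0.0192 lateral [ 0.0002 -0.0001] Fn 0.3 tau_n 0.03
 shift/.4 [-0.0034 -0.0142 -0.0228] rot [ 0.0001 -0.0016  0.0006] turn now 0.02
```

play_rows --motion '[[[-0.001, -0.004, -0.006], [0, 0, 0]], [[-0.002, -0.008, -0.012], [0, 0, 0]], [[-0.003, -0.012, -0.018], [0, 0, 0]], [[-0.0034, -0.0142, -0.0228], [0, 0, 0]], [[-0.0034, -0.0142, -0.0228], [0, 0, 0]], [[-0.0034, -0.0142, -0.0228], [0, 0, 0]]]'

```text
time: 8.93
tool_pos: [0.6204, -0.215, 0.1924]
tcp_rot: [-1.426, -0.82, 1.717]
wrist_force: [-2.5, 5.2, 5.4]
width: 0.177
```

```bash
python3 - <<'E'
from go import *
import time
F=[]
tgt(-.030);
for i in range(4):
    p,d=cams.read_camera('wrist');s=bot.read_state();F.append(s['wrist_force']@n)
print(np.round(F,1))
tgt(-.030,-20)
E
```

```text
t 8.925 pos [ 0.6204 -0.215   0.1924] F [-2.5  5.2  5.4] q [-0.09  0.32  1.7  -0.58  1.28 -1.5 ] w 0.177
 along n: underside -0.029 lateral [-0.0001  0.0002] Fn 6.9 tau_n -0.01
 shift/.4 [-0.0007 -0.0008 -0.0023] rot [ 0.0002 -0.0005  0.0007] turn now -0.01
[7.4 6.9 7.9 6.8]
t 9.125 pos [ 0.6204 -0.2149  0.1925] F [-0.8  4.9  5.2] q [-0.09  0.32  1.7  -0.58  1.28 -1.5 ] w 0.174
 along n: underside -0.029 lateral [-0.0001  0.0002] Fn 6.8 tau_n 0.04
 shift/.4 [-0.0008 -0.001  -0.0024] rot [-0.0635 -0.2305 -0.3744] turn now -0.01
```

play_rows --motion '[[[-0.0005, -0.002, -0.003], [0, 0, 0]], [[-0.001, -0.004, -0.0063], [0, 0, 0]], [[-0.001, -0.004, -0.0063], [0, 0, 0]], [[-0.001, -0.004, -0.0063], [0, 0, 0]]]'

```text
time: 9.62
tool_pos: [0.6201, -0.2163, 0.1903]
tcp_rot: [-1.426, -0.82, 1.717]
wrist_force: [-2.4, 6.5, 7.0]
width: 0.171
```

```bash
python3 - <<'E'
from go import *
F=[]
tgt(-.030);
for i in range(4):
    p,d=cams.read_camera(['wrist','side'][i%2]);s=bot.read_state();F.append(s['wrist_force']@n)
    if i%2: S=p
    else: W=p
print(np.round(F,1))
save('c7',np.hstack([cv2.resize(S[230:330,330:460],(400,308),interpolation=cv2.INTER_CUBIC),cv2.resize(W[100:254,220:420],(400,308),interpolation=cv2.INTER_CUBIC)]))
tgt(-.030,-20)
E
```

```text
t 9.625 pos [ 0.6201 -0.2163  0.1903] F [-2.4  6.5  7. ] q [-0.09  0.33  1.71 -0.58  1.28 -1.5 ] w 0.171
 along n: underside -0.0316 lateral [-0.0001  0.0002] Fn 8.9 tau_n 0.02
 shift/.4 [0.0001 0.0025 0.003 ] rot [-0.     -0.0003  0.0008] turn now -0.02
[8.6 9.2 8.8 8.2]
t 9.825 pos [ 0.6201 -0.2163  0.1903] F [-1.2  6.6  5.8] q [-0.09  0.33  1.71 -0.58  1.28 -1.5 ] w 0.172
 along n: underside -0.0315 lateral [-0.0001  0.0002] Fn 8.2 tau_n -0.0
 shift/.4 [0.0002 0.0025 0.003 ] rot [-0.0637 -0.2302 -0.3742] turn now -0.02
```

View pics/c7.png

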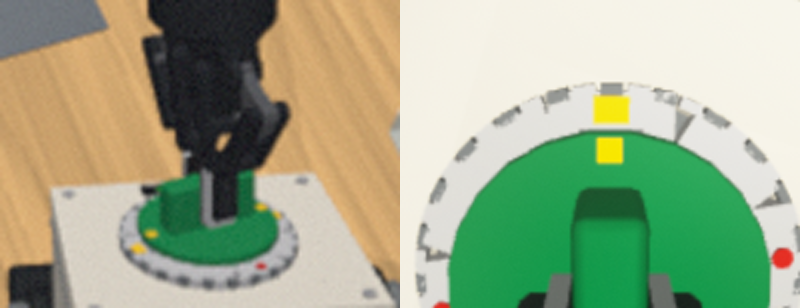

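play_rows --motion '[[[-0.0004, -0.0016, -0.0025], [0, 0, 0]], [[-0.0004, -0.0016, -0.0025], [-0.008, -0.029, -0.047]], [[-0.0004, -0.0016, -0.0025], [-0.016, -0.058, -0.094]], [[-0.0004, -0.0016, -0.0025], [-0.024, -0.086, -0.141]], [[-0.0004, -0.0016, -0.0025], [-0.032, -0.115, -0.187]], [[-0.0004, -0.0016, -0.0025], [-0.032, -0.115, -0.187]]]'

```text
time: 10.58
tool_pos: [0.6212, -0.2171, 0.1901]
tcp_rot: [-1.554, -0.727, 1.566]
wrist_force: [0.1, 5.7, 6.6]
width: 0.174
```

```bash
python3 - <<'E'
from go import *
tgt(-.032,-10)
F=[]
for i in range(3):
    p,d=cams.read_camera(['wrist','side'][i%2]);s=bot.read_state();F.append((s['wrist_force']@n,s['torque']@n))
    if i%2: S=p
    else: W=p
print(np.round(F,2))
save('c8',np.hstack([cv2.resize(S[230:330,330:460],(400,308),interpolation=cv2.INTER_CUBIC),cv2.resize(W[100:254,220:420],(400,308),interpolation=cv2.INTER_CUBIC)]))
E
```

```text
t 10.575 pos [ 0.6212 -0.2171  0.1901] F [0.1 5.7 6.6] q [-0.09  0.33  1.71 -0.59  1.27 -1.33] w 0.174
 along n: underside -0.032 lateral [-0.0013  0.001 ] Fn 8.5 tau_n -0.03
 shift/.4 [-0.0034  0.0021 -0.0006] rot [ 0.0009  0.0034 -0.001 ] turn now -10.05
[[8.92 0.04]
 [9.17 0.  ]
 [9.55 0.01]]
```

View pics/c8.png

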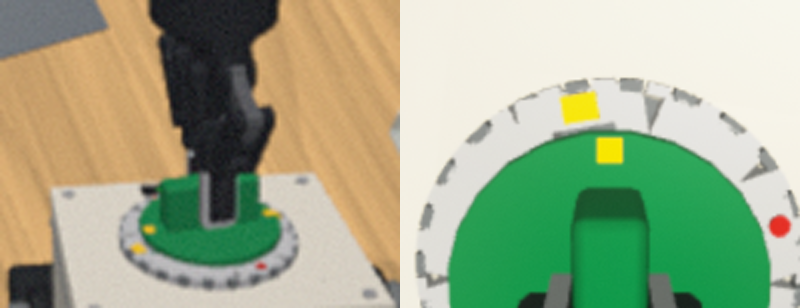

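play_rows --motion '[[[-0.001, 0.0005, 0], [-0.016, -0.058, -0.094]], [[-0.002, 0.001, 0], [-0.032, -0.115, -0.187]], [[-0.003, 0.002, 0], [-0.048, -0.173, -0.281]], [[-0.003, 0.002, 0], [-0.064, -0.23, -0.375]], [[-0.003, 0.002, 0], [-0.08, -0.288, -0.469]], [[-0.003, 0.002, 0], [-0.095, -0.345, -0.5625]], [[-0.003, 0.002, 0], [-0.095, -0.345, -0.5625]]]'

```text
time: 11.6
tool_pos: [0.6205, -0.2166, 0.1903]
tcp_rot: [-1.855, -0.43, 1.079]
wrist_force: [1.3, 4.8, 7.5]
width: 0.174
```

```bash
python3 - <<'E'
from go import *
tgt(-.032,-40)
p,d=cams.read_camera('wrist')
tgt(-.032,-40)
E
```

```text
t 11.6 pos [ 0.6205 -0.2166  0.1903] F [1.3 4.8 7.5] q [-0.09  0.32  1.71 -0.59  1.27 -0.8 ] w 0.174
 along n: underside -0.0316 lateral [-0.0006  0.0006] Fn 9.0 tau_n -0.1
 shift/.4 [-0.0017  0.0007 -0.0013] rot [ 0.0005  0.0053 -0.001 ] turn now -40.09
t 11.65 pos [ 0.6205 -0.2166  0.1903] F [1.2 5.8 6.8] q [-0.09  0.32  1.71 -0.59  1.27 -0.8 ] w 0.174
 along n: underside -0.0316 lateral [-0.0006  0.0006] Fn 8.9 tau_n -0.12
 shift/.4 [-0.0017  0.0007 -0.0013] rot [ 0.0005  0.005  -0.0014] turn now -40.07
```

play_rows --motion '[[[0, 0, 0], [-0.016, -0.058, -0.094]], [[-0.001, 0, -0.001], [-0.032, -0.115, -0.187]], [[-0.001, 0, -0.001], [-0.048, -0.173, -0.281]], [[-0.001, 0, -0.001], [-0.064, -0.23, -0.375]], [[-0.001, 0, -0.001], [-0.08, -0.288, -0.469]], [[-0.001, 0, -0.001], [-0.095, -0.345, -0.5625]], [[-0.001, 0, -0.001], [-0.111, -0.403, -0.656]], [[-0.001, 0, -0.001], [-0.111, -0.403, -0.656]]]'

```text
time: 12.65
tool_pos: [0.6203, -0.2165, 0.19]
tcp_rot: [-2.064, -0.071, 0.464]
wrist_force: [2.9, 5.3, 7.5]
width: 0.174
```

```bash
python3 - <<'E'
from go import *
tgt(-.032,-80)
p,d=cams.read_camera('wrist')
save('c9',p)
tgt(-.032,-80)
E
```

```text
t 12.65 pos [ 0.6203 -0.2165  0.19  ] F [2.9 5.3 7.5] q [-0.09  0.32  1.71 -0.59  1.27 -0.19] w 0.174
 along n: underside -0.0319 lateral [-0.0004  0.0003] Fn 9.5 tau_n -0.08
 shift/.4 [-0.0011  0.0006 -0.0004] rot [-0.0156 -0.0507 -0.0956] turn now -75.09
t 12.7 pos [ 0.6203 -0.2165  0.19  ] F [1.5 5.5 7.4] q [-0.09  0.32  1.71 -0.59  1.27 -0.19] w 0.172
 along n: underside -0.0319 lateral [-0.0004  0.0003] Fn 9.3 tau_n -0.18
 shift/.4 [-0.001   0.0006 -0.0005] rot [-0.0157 -0.0509 -0.096 ] turn now -75.07
```

View pics/c9.png

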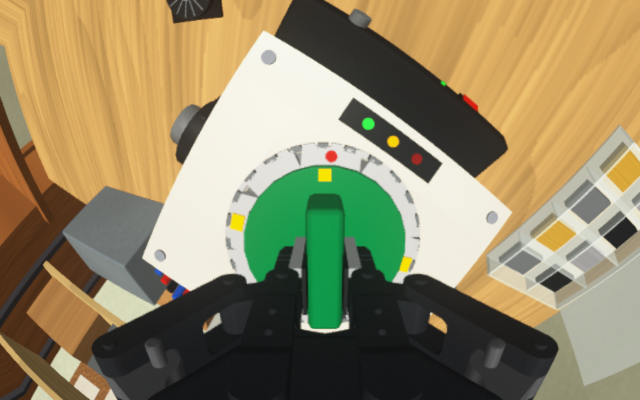

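play_rows --motion '[[[0, 0, 0], [-0.004, -0.014, -0.023]], [[0, 0, 0], [-0.008, -0.029, -0.047]], [[0, 0, 0], [-0.012, -0.043, -0.07]], [[0, 0, 0], [-0.016, -0.058, -0.094]], [[0, 0, 0], [-0.016, -0.058, -0.094]]]'

```text
time: 13.32
tool_pos: [0.6203, -0.2165, 0.19]
tcp_rot: [-2.082, -0.019, 0.373]
wrist_force: [1.3, 5.1, 7.1]
width: 0.17
```

```bash
python3 - <<'E'
from go import *
tgt(-.032,-83)
p,d=cams.read_camera('wrist')
tgt(-.032,-83)
E
```

```text
t 13.325 pos [ 0.6203 -0.2165  0.19  ] F [1.3 5.1 7.1] q [-0.09  0.32  1.71 -0.59  1.27 -0.11] w 0.17
 along n: underside -0.0319 lateral [-0.0004  0.0003] Fn 8.9 tau_n 0.04
 shift/.4 [-0.0011  0.0006 -0.0004] rot [-0.0093 -0.0275 -0.0588] turn now -80.07
t 13.375 pos [ 0.6203 -0.2166  0.19  ] F [2.1 5.7 8.1] q [-0.09  0.32  1.71 -0.59  1.27 -0.11] w 0.177
 along n: underside -0.0319 lateral [-0.0004  0.0004] Fn 10.1 tau_n 0.01
 shift/.4 [-0.0012  0.0007 -0.0005] rot [-0.0093 -0.0275 -0.0588] turn now -80.07
```

play_rows --motion '[[[0, 0, 0], [-0.003, -0.009, -0.015]], [[0, 0, 0], [-0.005, -0.018, -0.03]], [[0, 0, 0], [-0.008, -0.028, -0.045]], [[0, 0, 0], [-0.008, -0.028, -0.045]]]'

```text
time: 13.88
tool_pos: [0.6202, -0.2166, 0.1901]
tcp_rot: [-2.09, 0.005, 0.33]
wrist_force: [0.9, 6.4, 6.9]
width: 0.176
```

```bash
python3 - <<'E'
from go import *
tgt(-.032,-83)
p,d=cams.read_camera('wrist');save('c10',p)
tgt(-.032,-83)
E
```

```text
t 13.875 pos [ 0.6202 -0.2166  0.1901] F [0.9 6.4 6.9] q [-0.09  0.32  1.71 -0.59  1.27 -0.06] w 0.176
 along n: underside -0.0319 lateral [-0.0003  0.0004] Fn 9.2 tau_n 0.3
 shift/.4 [-0.0008  0.0007 -0.0006] rot [-0.0012 -0.0003 -0.0144] turn now -82.44
t 13.925 pos [ 0.6201 -0.2166  0.19  ] F [0.7 5.7 7.6] q [-0.09  0.32  1.71 -0.59  1.27 -0.06] w 0.176
 along n: underside -0.0319 lateral [-0.0003  0.0004] Fn 9.5 tau_n 0.29
 shift/.4 [-0.0008  0.0008 -0.0006] rot [-0.0012 -0.0004 -0.0144] turn now -82.44
```

View pics/c10.png

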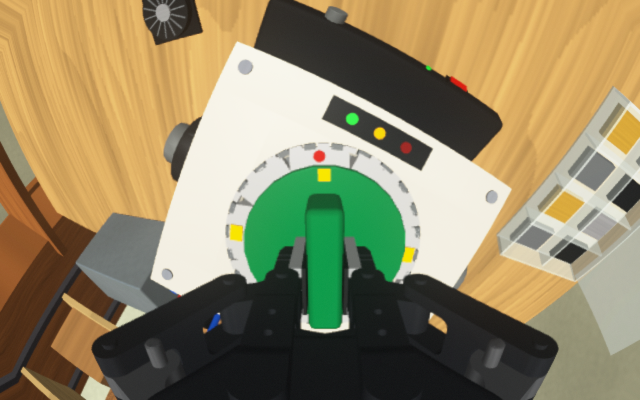

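play_rows --motion '[[[0.0004, 0.0013, 0.0021], [0, 0, 0]], [[0.0007, 0.0026, 0.0042], [0, 0, 0]], [[0.001, 0.004, 0.0063], [0, 0, 0]], [[0.0014, 0.0052, 0.0084], [0, 0, 0]], [[0.0014, 0.0052, 0.0084], [0, 0, 0]]]'

```text
time: 14.55
tool_pos: [0.6203, -0.215, 0.1923]
tcp_rot: [-2.089, 0.007, 0.331]
wrist_force: [4.2, 2.1, 5.6]
width: 0.172
```

```bash
python3 - <<'E'
from go import *
tgt(-.032,-83)
p,d=cams.read_camera('side')
tgt(-.032,-83)
E
```

```text
t 14.55 pos [ 0.6203 -0.215   0.1923] F [4.2 2.1 5.6] q [-0.09  0.32  1.71 -0.59  1.28 -0.06] w 0.172
 along n: underside -0.0291 lateral [-0.      0.0002] Fn 6.4 tau_n 0.18
 shift/.4 [-0.0011 -0.0033 -0.0063] rot [-0.0013 -0.0014 -0.0134] turn now -82.45
t 14.6 pos [ 0.6203 -0.215   0.1923] F [3.8 2.2 5.4] q [-0.09  0.32  1.71 -0.59  1.28 -0.06] w 0.175
 along n: underside -0.0291 lateral [-0.      0.0002] Fn 6.3 tau_n 0.2
 shift/.4 [-0.0011 -0.0033 -0.0063] rot [-0.0013 -0.0013 -0.0134] turn now -82.45
```

play_rows --motion '[[[0.0003, 0.0012, 0.002], [0, 0, 0]], [[0.0007, 0.0026, 0.0042], [0, 0, 0]], [[0.0007, 0.0026, 0.0042], [0, 0, 0]], [[0.0007, 0.0026, 0.0042], [0, 0, 0]]]'

```text
time: 15.1
tool_pos: [0.6204, -0.214, 0.1938]
tcp_rot: [-2.089, 0.007, 0.331]
wrist_force: [5.2, 0.8, 4.9]
width: 0.175
```

```bash
python3 - <<'E'
from go import *
tgt(-.032,-83)
p,d=cams.read_camera('side')
tgt(-.032,-83)
E
```

```text
t 15.1 pos [ 0.6204 -0.214   0.1938] F [5.2 0.8 4.9] q [-0.09  0.32  1.71 -0.58  1.28 -0.06] w 0.175
 along n: underside -0.0274 lateral [0.0001 0.0001] Fn 5.3 tau_n 0.03
 shift/.4 [-0.0013 -0.0057 -0.0099] rot [-0.0014 -0.0018 -0.013 ] turn now -82.46
t 15.15 pos [ 0.6204 -0.214   0.1938] F [4.5 1.1 5.1] q [-0.09  0.32  1.71 -0.58  1.28 -0.06] w 0.174
 along n: underside -0.0274 lateral [0.0002 0.0001] Fn 5.5 tau_n 0.01
 shift/.4 [-0.0013 -0.0058 -0.0099] rot [-0.0015 -0.0018 -0.0129] turn now -82.46
```

play_rows --motion '[[[0, 0, 0], [0, 0, 0]], [[0, 0, 0], [0, 0, 0]], [[0, 0, 0], [0, 0, 0]], [[0, 0, 0], [0, 0, 0]]]' --gripper 0.5

```text
time: 15.65
tool_pos: [0.6183, -0.2136, 0.1921]
tcp_rot: [-2.087, 0.011, 0.335]
wrist_force: [0.3, -0.6, 0.5]
width: 0.503
```

```bash
python3 - <<'E'
from go import *
tgt(-.032,-83)
p,d=cams.read_camera('wrist');save('c11',p)
E
```

```text
t 15.65 pos [ 0.6183 -0.2136  0.1921] F [ 0.3 -0.6  0.5] q [-0.09  0.32  1.71 -0.58  1.28 -0.06] w 0.503
 along n: underside -0.029 lateral [ 0.0019 -0.0013] Fn 0.1 tau_n 0.06
 shift/.4 [ 0.0039 -0.0067 -0.0056] rot [-0.0031 -0.0078 -0.011 ] turn now -82.38
```

View pics/c11.png

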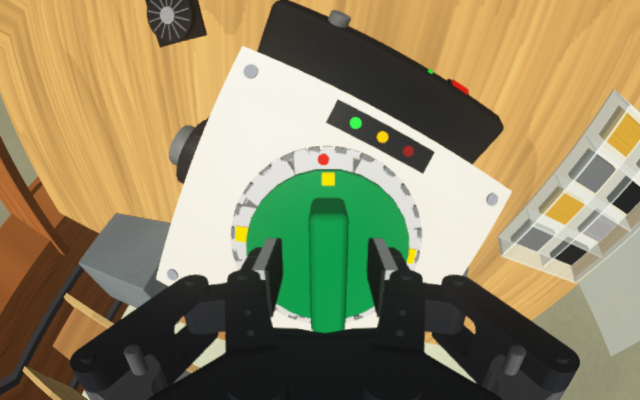

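Released cleanly: red dot at (323,159), filter mark at (328,179). Fingers are clear of the bar, so I'll back out along the axis and measure.

play_rows --motion '[[[0.004, 0.013, 0.021], [0, 0, 0]], [[0.011, 0.039, 0.063], [0, 0, 0]], [[0.0215, 0.0776, 0.1266], [0, 0, 0]], [[0.036, 0.13, 0.21], [0, 0, 0]], [[0.05, 0.18, 0.295], [0, 0, 0]], [[0.057, 0.207, 0.337], [0, 0, 0]], [[0.057, 0.207, 0.337], [0, 0, 0]]]'

```text
time: 16.58
tool_pos: [0.6428, -0.1297, 0.3297]
tcp_rot: [-2.088, 0.006, 0.33]
wrist_force: [0.5, 0.3, -0.3]
width: 0.498
```

```bash
python3 - <<'E'
from go import *
s=bot.read_state();tgt(-.032,-83)
p,d=cams.read_camera('wrist');save('w12',p);np.savez('pics/w12.npz',p=p,d=d,M=R.from_rotvec(s['tcp_rot']).as_matrix(),t=s['tool_pos'])
for n_ in ['side','top']:
    q,d=cams.read_camera(n_);save(n_+'12',q);np.savez('pics/%s12.npz'%n_,p=q,d=d)
E
```

```text
t 16.575 pos [ 0.6428 -0.1297  0.3297] F [ 0.5  0.3 -0.3] q [ 0.04  0.28  1.51 -0.54  1.55 -0.09] w 0.498
 along n: underside 0.1341 lateral [ 0.0007 -0.0007] Fn -0.0 tau_n -0.05
 shift/.4 [-0.0574 -0.2165 -0.3498] rot [-0.003  -0.0009 -0.0134] turn now -82.45
```

View pics/w12.png

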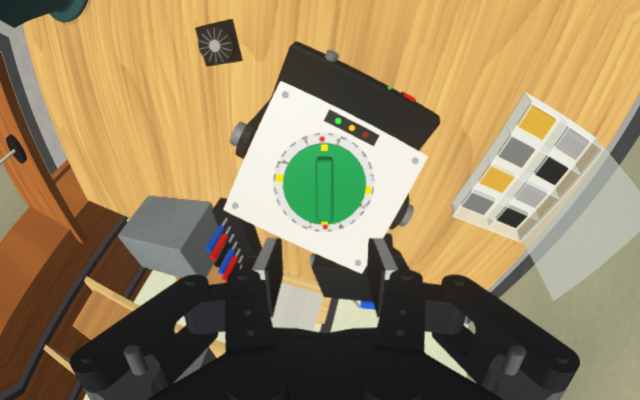

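View pics/side12.png

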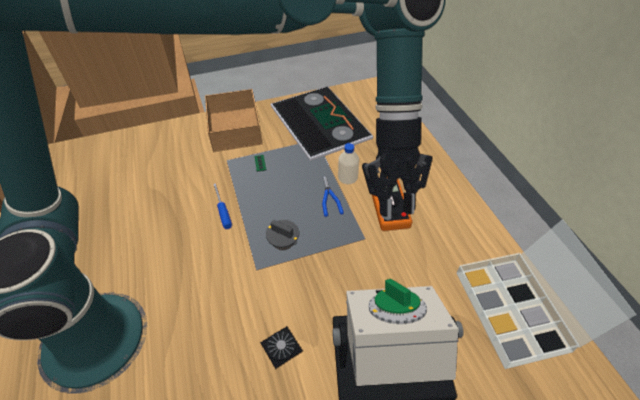

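```bash
python3 - <<'E'
from plan import *
Z=np.load('pics/w12.npz');p,d,M,t=Z['p'],Z['d'],Z['M'],Z['t']
c=cal('wrist');T=np.array(c['tool_from_camera']);K=np.array(c['mtx'])
v,uu=np.mgrid[:400,:640];dx=uu-K[0,2];dy=v-K[1,2];r=np.hypot(dx,dy)+1e-9;th=r/K[0,0]
X=np.stack([np.tan(th)*dx/r*d,np.tan(th)*dy/r*d,d],-1)
W=(X@T[:3,:3].T+T[:3,3])@M.T+t
hsv=cv2.cvtColor(p,cv2.COLOR_RGB2HSV).astype(int)
rel=W-PC;h=rel@n;lat=rel-h[...,None]*n;rad=np.linalg.norm(lat,axis=-1)
G=(hsv[...,0]>55)&(hsv[...,0]<85)&(hsv[...,1]>120)&(rad<.06)&(d>0)
gray=(hsv[...,1]<60)&(d>0)
print('cap h by radius:')
import numpy as np
bar=(abs(lat@ (np.cross(n,R.from_rotvec(-n*np.radians(82)).apply(u))))<.016)
capm=G&~bar&(rad<.038); print('cap',np.percentile(h[capm],[10,50,90]),capm.sum())
rm=gray&(rad>.0455)&(rad<.051); print('ring',np.percentile(h[rm],[10,50,90]),rm.sum())
hm=gray&(rad>.058)&(rad<.072); print('head',np.percentile(h[hm],[10,50,90]),hm.sum())
def tilt(m):
    q=W[m];c0=q.mean(0);nn=np.linalg.svd(q-c0)[2][2];return nn*np.sign(nn@n),c0
a,ca=tilt(capm);b,cb=tilt(hm);print('axis angle cap-vs-head deg',np.degrees(np.arccos(min(1,a@b))),a,b)
# side/top views
for nm in ['side','top']:
    z=np.load(f'pics/{nm}12.npz');dd=z['d'];cc=cal(nm);k=np.array(cc['mtx'])
    Xc=np.stack([(uu-k[0,2])/k[0,0]*dd,(v-k[1,2])/k[1,1]*dd,dd],-1);w=(Xc-np.array(cc['t']))@np.array(cc['R'])
    hs=cv2.cvtColor(z['p'],cv2.COLOR_RGB2HSV).astype(int);re=w-PC;hh=re@n;la=re-hh[...,None]*n;ra=np.linalg.norm(la,axis=-1)
    g=(hs[...,0]>55)&(hs[...,0]<85)&(hs[...,1]>120)&(ra<.04)&(dd>0)&(hh<.022)
    ri=(hs[...,1]<60)&(dd>0)&(ra>.0455)&(ra<.051);he=(hs[...,1]<60)&(dd>0)&(ra>.058)&(ra<.07)
    print(nm,[ (np.round(np.percentile(hh[m],[10,50,90]),4),m.sum()) for m in (g,ri,he) if m.sum()])
    for l in ['new_filter','filter_grip']:
        print(l,[(round(x['conf'],2),np.round((toworld(nm,x['xyz'])-PC)@n,4)) for x in cams.mark_of(nm,l)[:2]])
y=[(324,147.5)]
# offsets of filter marks: centroid of yellow marks over wrist image
m=(hsv[...,0]>20)&(hsv[...,0]<35)&(hsv[...,1]>150)&(hsv[...,2]>150)
nb,l,st,ce=cv2.connectedComponentsWithStats(m.astype(np.uint8))
for i in range(1,nb):
    if st[i,4]>8 and 260<ce[i][0]<390 and 130<ce[i][1]<240: print(ce[i],st[i,4])
E
```

```text
cap h by radius:
cap [0.01239487 0.01331587 0.01424055] 2026
ring [0.00123144 0.25284557 0.27247302] 9237
head [-0.00586445 -0.00403716  0.28096483] 8294
axis angle cap-vs-head deg 88.1708652913186 [0.14063415 0.5202063  0.84238201] [ 0.22571584 -0.8287873   0.5120195 ]
side [(array([0.0114, 0.0123, 0.0176]), np.int64(526)), (array([-1.876e-01,  1.000e-04,  2.685e-01]), np.int64(440)), (array([-0.0078,  0.4892,  0.5159]), np.int64(2037))]
new_filter [(0.74, np.float64(-0.0227))]
filter_grip [(0.71, np.float64(0.164)), (0.55, np.float64(0.0319))]
top [(array([0.0121, 0.0148, 0.0175]), np.int64(506)), (array([-0.0004,  0.0026,  0.2815]), np.int64(230)), (array([-0.0055,  0.5035,  0.5479]), np.int64(1670))]
new_filter [(0.74, np.float64(-0.0245)), (0.52, np.float64(0.0285))]
filter_grip [(0.76, np.float64(0.0274)), (0.41, np.float64(0.1231))]
[324.         147.13953488] 43
[278.74468085 177.55319149] 47
[367.56410256 190.05128205] 39
[324.5   222.875] 16
```

```bash
python3 - <<'E'
from plan import *
v,uu=np.mgrid[:400,:640]
for nm in ['wrist','side','top']:
    z=np.load('pics/'+('w' if nm=='wrist' else nm)+'12.npz');p,d=z['p'],z['d'];c=cal(nm);K=np.array(c['mtx'])
    if nm=='wrist':
        T=np.array(c['tool_from_camera']);dx=uu-K[0,2];dy=v-K[1,2];r=np.hypot(dx,dy)+1e-9;th=r/K[0,0]
        X=np.stack([np.tan(th)*dx/r*d,np.tan(th)*dy/r*d,d],-1);W=(X@T[:3,:3].T+T[:3,3])@z['M'].T+z['t']
    else:
        X=np.stack([(uu-K[0,2])/K[0,0]*d,(v-K[1,2])/K[1,1]*d,d],-1);W=(X-np.array(c['t']))@np.array(c['R'])
    hs=cv2.cvtColor(p,cv2.COLOR_RGB2HSV).astype(int)
    rel=W-PC;h=rel@n;lat=rel-h[...,None]*n;rad=np.linalg.norm(lat,axis=-1)
    ok=(d>0)&(abs(h)<.03);g=(hs[...,0]>55)&(hs[...,0]<85)&(hs[...,1]>120)
    w=np.cross(n,R.from_rotvec(-n*np.radians(82)).apply(u));cap=ok&g&(rad<.038)&(abs(lat@w)>.016)&(h<.02)
    ring=ok&(hs[...,1]<60)&(rad>.0465)&(rad<.0505);head=ok&(hs[...,1]<60)&(rad>.06)&(rad<.072)
    print(nm,[(round(float(np.median(h[m])),4),int(m.sum())) for m in (cap,ring,head)],'cap-ring',np.median(h[cap])-np.median(h[ring]),'cap-head',np.median(h[cap])-np.median(h[head]))
    def pl(m):
        q=W[m];c0=np.median(q,0);q=q[abs((q-c0)@n)<.004];c0=q.mean(0);a=np.linalg.svd(q-c0)[2][2];return a*np.sign(a@n)
    print('  angle cap/head',np.degrees(np.arccos(pl(cap)@pl(head))),'green centre lateral',[float(x) for x in np.round([lat[ok&g&(rad<.05)].mean(0)@u,lat[ok&g&(rad<.05)].mean(0)@np.cross(n,u)],4)])
E
```

```text
wrist [(0.0133, 2026), (0.0007, 928), (-0.0052, 3866)] cap-ring 0.012573661393489269 cap-head 0.018485361918511807
  angle cap/head 0.07193439865911656 green centre lateral [0.0009, -0.0037]
side [(0.0121, 219), (-0.0006, 121), (-0.0063, 613)] cap-ring 0.012694119514882616 cap-head 0.01841462750122593
  angle cap/head 0.1485082463764027 green centre lateral [0.008, 0.0101]
top [(0.0147, 291), (0.0022, 147), (-0.0039, 731)] cap-ring 0.012586045256178124 cap-head 0.018651914084890357
  angle cap/head 0.6149557390006991 green centre lateral [0.0069, 0.0027]
```

```bash
python3 - <<'E'
from h import *
a=np.load('pics/top0.npz')['p'].astype(int);b=np.load('pics/top12.npz')['p'].astype(int)
for nm,(x0,y0,x1,y1) in dict(used=(292,218,330,256),mm=(268,108,336,150),pl=(245,172,303,196),dr=(218,280,286,298),fan=(393,247,430,282),mem=(188,232,216,246),disp=(236,136,263,166)).items():
    print(nm,round(float(np.abs(a-b)[y0:y1,x0:x1].mean()),1))
print(bot.finish_job())
E
```

```text
used 15.3
mm 19.8
pl 13.9
dr 15.1
fan 22.7
mem 11.2
disp 15.9
the job is handed in; nothing more can be done
None
```

```bash
python3 - <<'E'
import numpy as np,cv2
a=np.load('pics/side0.npz')['p'];b=np.load('pics/side12.npz')['p'];a2=np.load('pics/top0.npz')['p'];b2=np.load('pics/top12.npz')['p']
print('bg diff',np.abs(a2.astype(int)-b2)[330:390,200:300].mean())
for A,B,D in ((a,b,dict(used=(262,215,305,252),pl=(315,175,348,220),dr=(208,183,236,232),fan=(256,322,306,372),mem=(250,150,270,174),disp=(335,142,362,186))),(a2,b2,dict(used=(292,218,330,256),mm=(268,108,336,150),disp=(236,136,263,166),pl=(245,172,303,196),fan=(393,247,430,282),dr=(218,280,286,298)))):
    for k,(x0,y0,x1,y1) in D.items():
        t=cv2.cvtColor(A,cv2.COLOR_RGB2GRAY)[y0:y1,x0:x1];g=cv2.cvtColor(B,cv2.COLOR_RGB2GRAY)[y0-8:y1+8,x0-8:x1+8]
        r=cv2.matchTemplate(g,t,cv2.TM_CCOEFF_NORMED);_,m,_,l=cv2.minMaxLoc(r);print(k,round(m,2),(l[0]-8,l[1]-8))
E
```

```text
bg diff 15.786277777777778
used 0.99 (0, 0)
pl 0.99 (0, 0)
dr 1.0 (0, 0)
fan 1.0 (0, 0)
mem 0.89 (0, 0)
disp 1.0 (0, 0)
used 0.54 (0, 0)
mm 0.88 (0, 0)
disp 1.0 (0, 0)
pl 0.99 (0, 0)
fan 0.73 (0, 0)
dr 1.0 (0, 0)
```

The fresh filter is locked in the inlet and the job is handed in, about 17 s into the 61 s allowed.

**What I did:** I gripped the bar at 65 N and lined the lugs up with the slots by camera. I pushed in to about 10–11 N of spring force and turned about 82° clockwise, until about 0.3 N·m of torque showed the stop. Then I eased off about 5 mm, released, and backed about 160 mm clear along the inlet's axis.

**What the last checks showed:**
- **Depth:** all three cameras put the cap 12.6–12.7 mm above the ring. That means the underside is about 24.9 mm below the ring's face, inside the 22.5–26.8 mm window.
- **Tilt:** the filter's axis is within 0.1–0.6° of the inlet's.
- **Forces:** the wrist read no more than about 10 N along the axis at any reading I took.
- **Bystanders:** matching the first and last pictures shows no shift for any of the seven. The match was weaker for the old filter (0.54) and fan (0.73) from the top camera, but the side view gave 0.99 and 1.00 for them. I ran this match after handing in. The plain picture difference I ran before was inconclusive, because bare table differed just as much.

**What disagreed or stayed unclear:**
- **Depth from the tool pose:** it read 2–3 mm deeper than the spring force implied, so the filter probably slid slightly in the grip. I went by the force and the final depth images.
- **Sideways position:** the green-area centres I computed disagreed between cameras (about 4 to 13 mm), because the tall bar skews them, so I did not use them. I have no separate final sideways measurement. I rely on the bore's 2 mm clearance and on the tool being within about 0.3 mm of the axis just before release.

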